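# Unlock and open the punch case

### The job

Open the punch case on the bench: pinch the two spring tabs of its lock knob together, turn the knob anticlockwise (seen from above) to its stop and let go so that the tabs snap out, then push the lid by its upright lip until it is fully open against its stop. One of the three standing things (square wooden block, round tin, six-sided jar) is in the lid's way: before you move the lid, slide that one aside, still upright on the bench, so that the lid never bumps it. Leave the other two and the hammer in front of the case where they are.

Things in the scene. Friction and masses are not known exactly. Their poses are not given: they have to be found in the camera images.
- case: Grey steel punch case fixed to the bench, 110 mm (its x) by 280 mm (its y) by 55 mm high; origin on the bench under the middle, spanning its y from -150 to 131 mm. The lid slides out over its +y end. The lock knob stands on the deck at its (0, -85 mm).
- dial_grip (a point): On the knob's turning axis, 97 mm above the bench, at the height to pinch; turns with the knob (axes as the case's at joint value 0). Two steel paddle tabs stand at its +x and -x, with an 18 mm thick black bar between: outer faces 60 mm apart at rest, 38 mm fully pinched. Below are a black disc (76 mm across) and a notched steel ring (100 mm across), tops 67 mm above the bench.
- dial (a joint): Knob angle, rad: 0 locked (0.03 of play), grows anticlockwise seen from above, hard stop at 1.33. It leaves 0 only while both tabs are pushed in; at 1.27 to 1.33 the tabs can snap out into the open notch; between, the notched ring keeps them in. While locked, a bolt inside holds the lid shut. Turning friction is slight (0.04 N m).
- tab_a (a joint): How far the tab on the +x side of dial_grip is pushed in towards the knob's axis, m: 0 out (in a notch), 0.011 fully in, free of the notch from 0.0055. Spring 4 N at 0, 7.3 N fully in. The tab is an upright plate 30 mm wide (along dial_grip's y), 8 mm thick, from 67 to 117 mm above the bench.
- tab_b (a joint): The same for the like tab on the -x side.
- lid (a joint): How far the lid has slid open along the case's +y, m: 0 shut (0.003 of play while locked), 0.090 at its stop; about 2 N of friction, stays where left. The lid is an aluminium plate 102 mm (x) by 135 mm (y), 6 mm thick, its top 61 mm above the bench; its +y edge is at the case's y = 126 mm when shut, 216 mm when fully open.
- lid_lip (a point): Middle of the top edge of the lid's upright lip, 91 mm above the bench; the lip is a plate 90 mm long (along the case's x), 10 mm thick (along the case's y), rising 30 mm over the lid. Shut, it stands at the case's y = 31 mm.
- block_mid (a point): Centre (37.5 mm above the bench) of a loose upright square hardwood block, 54 x 54 x 75 mm high, 0.18 to 0.35 kg. Of the block, the tin and the jar, one stands in the lid's path just beyond the case's +y end, one beside that on the case's -x side (on the +x side the bench is clear for 100 mm) and one on the case's +x side by the knob.
- tin_mid (a point): Centre (37.5 mm above the bench) of a loose upright round steel tin, 57 mm across, 75 mm high, 0.2 to 0.42 kg.
- jar_mid (a point): Centre (37.5 mm above the bench) of a loose upright six-sided white jar, 60 mm over its corners, with a round grey cap; 75 mm high, 0.15 to 0.31 kg.
- hammer: Hammer, about 250 mm long, lying along the case on its -x side. A bystander.
Mind the look-alikes: they are no part of the job. What is shaped like the part that bears tin_mid but red is not meant.

How it is judged:
By the outcome, as a careful person would: the job done as asked, in the order asked, and still so for the second after the job is handed in, with the robot touching nothing.
It also fails if it takes over 58 s, if anything falls off the work surface, if the arm or the gripper's body presses on something with over 40 N, if the wrist force passes 120 N, or if a joint passes its speed limit or range.

### The arm

A 7-joint arm with a two-finger parallel gripper is mounted at the origin on the work surface. World frame = base frame: x ahead of the robot, y to its left, z up, the work surface at z = 0. Lengths are in m, angles in rad, forces in N, time in s.
With the tool pointing down it reaches from about 0.425 to 0.875 m from the base axis. Payload 8.4 kg.
Tool frame: the origin (TCP) lies midway between the tips of the shut fingers; the grasp point (between the pads) lies 19 mm behind it; x points along the fingers, z is the direction in which the jaws open and shut, and the axes are right-handed (so a half turn about x gives the same grasp; the last joint's range is limited). The gripper opens to 85 mm and grips with 20 to 120 N. Pads are 22 mm wide; open, the fingers measure 114 mm over their backs; the gripper's body (76 mm by 85 mm) begins 54 mm behind the grasp point. The pads swing forward as they close: fully open they stand 13 mm farther back than shut.
Start: joints at [-0.099, 0.333, 0.04, 1.465, -0.013, 1.343, -0.059], TCP at [0.65, -0, 0.231] pointing down, gripper open.
Joint ranges: [-2.58, 2.58], [-0.38, 2.09], [-1.3, 1.39], [0.25, 2.4], [-1.5, 4.64], [0.08, 2.09], [-2.65, 2.65]. Speed limits (rad/s): [2.22, 2.22, 2.79, 2.79, 3.14, 3.14, 3.14].

### API

Orientations are given as a 3x3 rotation matrix whose columns are the frame's x, y, z axes.
In Python, from workcell import ctrl, read_camera, close_job gives the robot as it stands. The module is installed in compiled form; this text tells all that it offers.
- The arm moves only by the tool drive_tool, never from a script. Its argument "plan" is a list of rows, each a list of 3 entries, a list of its own where there are three numbers: the shift along the tool's x, y, z in m, then the turn, a rotation vector about the tool's x, y, z in degrees, then the closure, from -1 (fully open) to 1 (shut). A call has 1 to 5 rows; each row is the pose to reach, as a shift and turn from the pose commanded when the call began, along the tool's axes at that moment; what a row does not reach only later rows make up. A row lasts 1/8 s, in which the tool goes at most 62.5 mm and 10.7 degrees, less where a joint would pass 70% of its speed; a pose out of reach is approached as far as the arm can. A call with a gripper value outside its range is refused whole. The fingers move at their own pace and stop on an object; "force" is the grip in N (left out, the last holds). Time passes only in rows, so rows that repeat a pose let the fingers close. It gives the time, the measured TCP pose, the force and the opening at its end, in the units of the state.
- ctrl.sense(): the state, without advancing time (a new reading comes with each control period).
- read_camera(name): name is "scene" or "side" or "wrist"; returns a dict with "color" (384x512x3 uint8, red, green, blue), "fx", "fy", "cx", "cy" (pixels), "rvec" (rotation vector, rad) and "tvec" (3), from world to camera coordinates, as OpenCV has them; the wrist camera has in their place "hand_eye" (4x4, takes a point from camera to tool coordinates, whose origin is the TCP and whose axes are the tool frame's). Camera axes: x right, y down, z forward; pixel columns grow to the right and rows downward; lengths in m; the calibration is good to about 2 mm. A picture is of the moment at which its call begins: read the wrist's pose just before it. There is no depth.
- close_job(): hands the job in, once; it reports no verdict.
The state is a dict: "time_s": time; "joints": joint angles; "qd": joint speeds; "effort": joint torques, N m; "tool_pos": TCP position; "eef_rot": TCP orientation; "contact_force": force on the tool from outside, world axes, zero at the start; "wrist_torque": the same for the moment, N m; "gripper_width": finger opening in m.
Only numpy, scipy, OpenCV 4.12 (cv2) and the standard library are available. Lean on these libraries where they do the work, as an engineer would, in place of code of your own. Each camera call takes 0.05 s, during which the arm holds its last target.

## Working session

There is one attempt and no reset: what is moved stays moved. The work goes in short steps, Python scripts to look and compute and a tool call to move; the robot and the scene stay as the last step left them, time stands still between calls to the robot, and variables do not carry over. Pictures are saved under pics/ and viewed, and the job is handed in when it is done.

Besides the shell and the picture viewer there is one more tool, called after "Emit:" as name(argument=value, ...), one argument or row to a line, values as JSON. drive_tool: Moves the arm, as the interface text tells. Its arguments: {"type":"object","properties":{"plan":{"type":"array"},"force":{"type":"number"}},"required":["plan"]}

```bash
mkdir -p pics
cat > h.py <<'E'
import numpy as np, cv2
from workcell import ctrl, read_camera, close_job
def save(name,fn):
    d=read_camera(name); cv2.imwrite('pics/'+fn+'.png',cv2.cvtColor(d['color'],cv2.COLOR_RGB2BGR))
    return d
E
python3 - <<'E'
from h import *
s=ctrl.sense()
for k in s: print(k,np.round(s[k],4).tolist())
import pickle
D={}
for n in ['scene','side','wrist']:
    d=save(n,n+'0'); D[n]=d
    print(n,{k:np.round(v,4).tolist() for k,v in d.items() if k!='color'})
pickle.dump(D,open('d0.pkl','wb'))
E
```

```text
time_s 0.0
joints [-0.0992, 0.3339, 0.0398, 1.4663, -0.0134, 1.3433, -0.0585]
qd [-0.0003, 0.0003, -0.0006, -0.0004, 0.0002, -0.0003, -0.0014]
effort [0.0005, -65.8555, 1.3659, -40.5555, 0.0169, 0.0127, -0.0]
tool_pos [0.6495, -0.0, 0.2304]
eef_rot [[-0.0016, -0.0, 1.0], [-0.0001, 1.0, 0.0], [-1.0, -0.0001, -0.0016]]
contact_force [0.0228, -0.0486, -0.5089]
wrist_torque [0.0, -0.0002, 0.0028]
gripper_width 0.0854
scene {'fx': 476.5928, 'fy': 476.5928, 'cx': 248.0275, 'cy': 201.1311, 'rvec': [2.3553, 1.0147, -0.3353], 'tvec': [-0.4459, -0.2234, 1.3311]}
side {'fx': 445.0389, 'fy': 445.0389, 'cx': 256.0244, 'cy': 191.1483, 'rvec': [2.4641, -0.3338, 0.1082], 'tvec': [-0.5131, 0.2338, 0.6759]}
wrist {'fx': 345.2972, 'fy': 345.2972, 'cx': 257.0992, 'cy': 196.281, 'hand_eye': [[0.0001, -0.2971, 0.9548, -0.1423], [-0.0004, -0.9548, -0.2971, 0.0778], [1.0, -0.0003, -0.0002, -0.0007], [0.0, 0.0, 0.0, 1.0]]}
```

View pics/scene0.png

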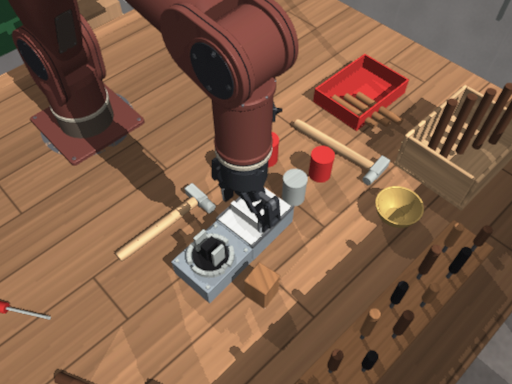

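View pics/side0.png

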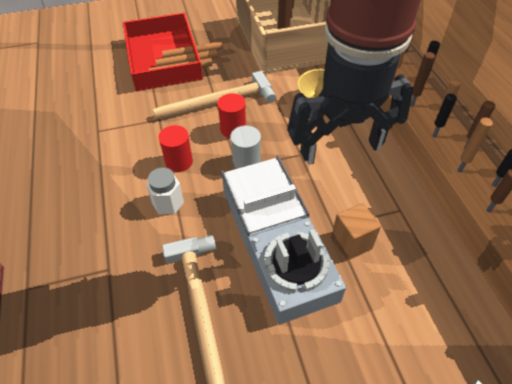

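View pics/wrist0.png

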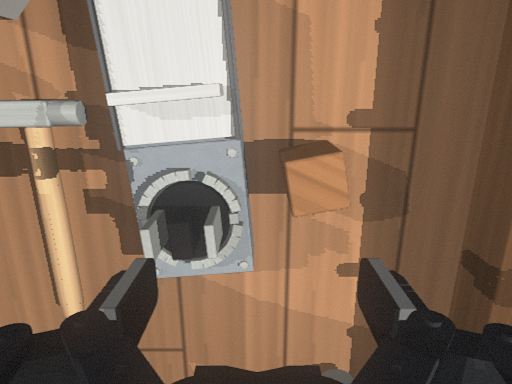

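The steel-grey tin (scene 294,187; side 246,148) stands beyond the lid end. The red tins (side 176,148 and 231,115) are look-alikes. The jar is on the -x side (side 165,192) and the block is by the knob (side 357,228). I'll enlarge the crops to confirm this and to pick features.

Run:
```python
import pickle,cv2
D=pickle.load(open('d0.pkl','rb'))
def crop(n,x0,y0,x1,y1,s,fn):
    im=cv2.cvtColor(D[n]['color'],cv2.COLOR_RGB2BGR)[y0:y1,x0:x1]
    im=cv2.resize(im,None,fx=s,fy=s,interpolation=cv2.INTER_CUBIC)
    for x in range((x0+19)//20*20,x1,20): cv2.putText(im,str(x),((x-x0)*s,10),0,.35,(0,255,255),1); cv2.line(im,((x-x0)*s,12),((x-x0)*s,18),(0,255,255),1)
    for y in range((y0+19)//20*20,y1,20): cv2.putText(im,str(y),(0,(y-y0)*s),0,.35,(0,255,255),1); cv2.line(im,(25,(y-y0)*s),(32,(y-y0)*s),(0,255,255),1)
    cv2.imwrite('pics/'+fn+'.png',im)
crop('side',140,90,390,325,3 and 2,'c_side_all')
crop('side',215,120,350,325,3-0,'x') 
crop('side',215,150,350,325,3,'c_side')
crop('wrist',70,0,360,300,2,'c_wrist')
crop('side',150,90,280,220,4,'c_tin')
```

```text
(no output)
```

View pics/c_side.png

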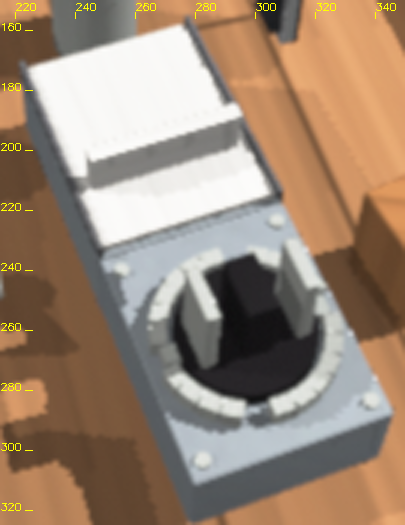

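View pics/c_wrist.png

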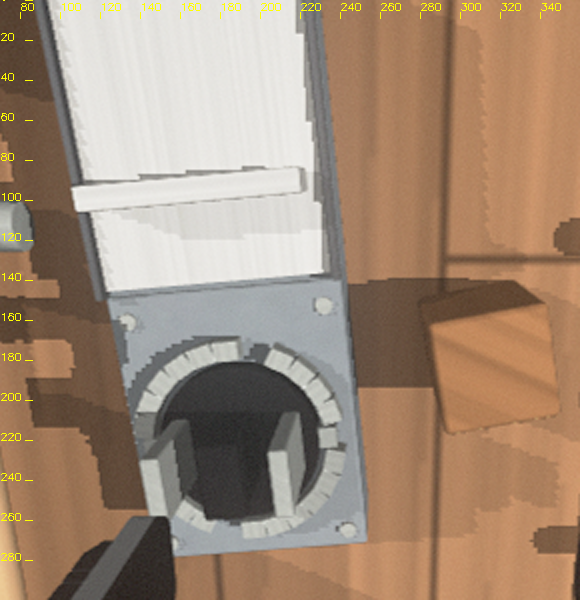

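View pics/c_tin.png

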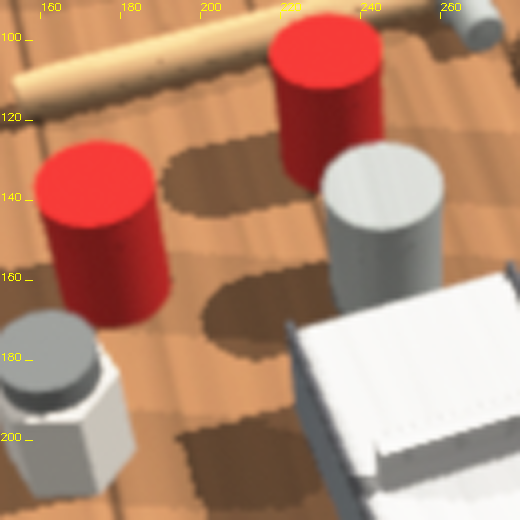

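Confirmed: the grey steel tin is the lid's obstacle, and the red ones don't fit. Next I fit the case pose.

```bash
cat >> h.py <<'E'
from scipy.spatial.transform import Rotation as R
def cam(d,s=None):
    """returns K,Rwc,t world->cam"""
    K=np.array([[d['fx'],0,d['cx']],[0,d['fy'],d['cy']],[0,0,1]])
    if 'rvec' in d: return K,R.from_rotvec(d['rvec']).as_matrix(),np.array(d['tvec'])
    T=np.eye(4);T[:3,:3]=s['eef_rot'];T[:3,3]=s['tool_pos']
    M=np.linalg.inv(T@np.array(d['hand_eye'])); return K,M[:3,:3],M[:3,3]
def proj(c,P):
    K,Rm,t=c; p=(np.atleast_2d(P)@Rm.T+t)@K.T; return p[:,:2]/p[:,2:]
def onplane(c,uv,z):
    K,Rm,t=c; r=Rm.T@np.linalg.solve(K,[uv[0],uv[1],1]); o=-Rm.T@t
    return o+r*(z-o[2])/r[2]
E
python3 - <<'E'
from h import *; import pickle
from scipy.optimize import least_squares
D=pickle.load(open('d0.pkl','rb')); s=ctrl.sense()
C={n:cam(D[n],s) for n in D}
obs=[('side',(-55,-150,55),(279,311)),('side',(55,-150,55),(345.3,286)),('side',(-51,126,61),(224.3,171.7)),('side',(51,126,61),(276,157.7)),
('side',(-51,-9,61),(249.3,233.3)),('side',(51,-9,61),(307.3,216)),('wrist',(55,-150,55),(253.5,270.5)),('wrist',(-51,-9,61),(123.5,146)),('wrist',(51,-9,61),(235,137.5))]
def W(p,P):
    c,s_=np.cos(p[2]),np.sin(p[2]); P=np.array(P)/1000
    return np.array([p[0]+c*P[0]-s_*P[1],p[1]+s_*P[0]+c*P[1],P[2]])
f=lambda p,w=None: np.concatenate([proj(C[n],W(p,P))[0]-uv for n,P,uv in obs if w in(None,n)])
for w in (None,'side','wrist'):
    r=least_squares(f,[.55,.2,0],args=(w,)); print(w,r.x,np.degrees(r.x[2])); print(np.round(r.fun.reshape(-1,2),1).tolist())
    if w is None: p=r.x
np.save('case.npy',p)
print('knob',W(p,(0,-85,97)),'lip',W(p,(0,31,91)))
print('tin',onplane(C['side'],(245.5,136.25),.075))
im=cv2.cvtColor(D['scene']['color'],cv2.COLOR_RGB2BGR)[100:330,100:360]
cv2.imwrite('pics/c_scene.png',cv2.resize(im,None,fx=2.5,fy=2.5,interpolation=cv2.INTER_CUBIC))
E
```

```text
None [0.57741228 0.04019422 0.08521593] 4.882513383636325
[[-0.3, -1.0], [0.8, -0.1], [-0.7, -0.4], [-0.0, -1.0], [-0.6, -2.8], [-1.5, -3.4], [0.1, 2.6], [-0.2, 1.6], [0.2, 0.5]]
side [0.5772467  0.03753614 0.08293893] 4.7520507725599135
[[-0.2, 0.7], [1.3, 1.6], [-0.3, 0.7], [0.5, 0.0], [-0.3, -1.5], [-1.0, -2.0]]
wrist [0.57744914 0.04161848 0.08538941] 4.892452756011653
[[0.1, 1.4], [-0.3, 0.1], [0.2, -1.1]]
knob [ 0.58464687 -0.04449734  0.097     ] lip [0.57477378 0.07108173 0.091     ]
tin [0.57309654 0.22307477 0.075     ]
```

View pics/c_scene.png

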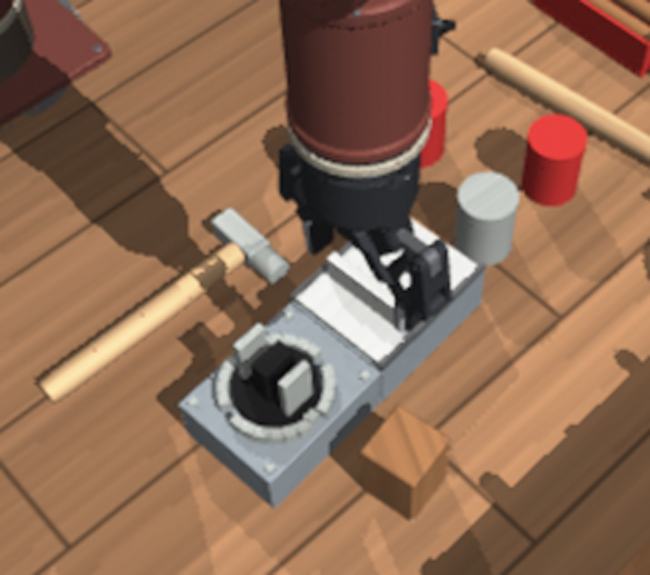

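Run:
```python
from h import *; import pickle
D=pickle.load(open('d0.pkl','rb')); s=ctrl.sense()
C={n:cam(D[n],s) for n in D}
p=np.load('case.npy')
def tocase(w):
    c,s_=np.cos(p[2]),np.sin(p[2]);d=w[:2]-p[:2]; return np.round([c*d[0]+s_*d[1],-s_*d[0]+c*d[1]],4)
for n,cm,uv in [('tin side','side',(245.5,136.25)),('tin scene','scene',(295.2,176.8)),('redA side','side',(174,136)),('redB side','side',(231.5,102.5)),('redB scene','scene',(322.5,155.5)),('jar side','side',(162,180)),('block side','side',(357,215)),]:
    w=onplane(C[cm],uv,.075); print(n,np.round(w,4),tocase(w))
sd=[('knob ring scene','scene',(276/2.5+100,385/2.5+100),.067),('ring side','side',(215+247/3,150+331/3),.067),('ring wrist','wrist',(70+240/2,438/2),.067)]
for n,cm,uv,z in sd:
    w=onplane(C[cm],uv,z); print(n,np.round(w,4),tocase(w))
```

```text
tin side [0.5731 0.2231 0.075 ] [0.0113 0.1826]
tin scene [0.5711 0.2281 0.075 ] [0.0097 0.1878]
redA side [0.4432 0.26   0.075 ] [-0.115   0.2304]
redB side [0.5697 0.3228 0.075 ] [0.0164 0.2822]
redB scene [0.5717 0.323  0.075 ] [0.0183 0.2823]
jar side [0.4063 0.1591 0.075 ] [-0.1604  0.133 ]
block side [ 7.037e-01 -2.000e-04  7.500e-02] [ 0.1224 -0.051 ]
knob ring scene [ 0.5862 -0.0467  0.067 ] [ 0.0014 -0.0874]
ring side [ 0.5849 -0.0496  0.067 ] [-0.0002 -0.0901]
ring wrist [ 0.5851 -0.04    0.067 ] [ 0.0008 -0.0805]
```

Emit:
drive_tool(
  plan=[
    [[0,0.06,-0.02],[-4.9,0,0],-1],
    [[0,0.12,-0.04],[-4.9,0,0],-1],
    [[0,0.18,-0.06],[-4.9,0,0],-1],
    [[0.02,0.225,-0.077],[-4.9,0,0],-1],
    [[0.05,0.225,-0.077],[-4.9,0,0],-1],
  ],
  force=20,
)

```text
time_s: 0.78
tool_pos: [0.5709, 0.2311, 0.1815]
eef_rot: [[0.001, -0.093, 0.996], [0.003, 0.996, 0.093], [-1.0, 0.003, 0.001]]
contact_force: [1.1, -0.2, 0.2]
gripper_width: 0.0855
```

Run:
```python
from h import *; 
s=ctrl.sense(); print(s['time_s'],np.round(s['tool_pos'],4),np.round(s['eef_rot'],3).tolist(),s['gripper_width'])
d=save('wrist','w1'); save('side','s1')
```

```text
0.775 [0.5709 0.2311 0.1815] [[0.001, -0.093, 0.996], [0.003, 0.996, 0.093], [-1.0, 0.003, 0.001]] 0.0854822825071528
```

View pics/w1.png

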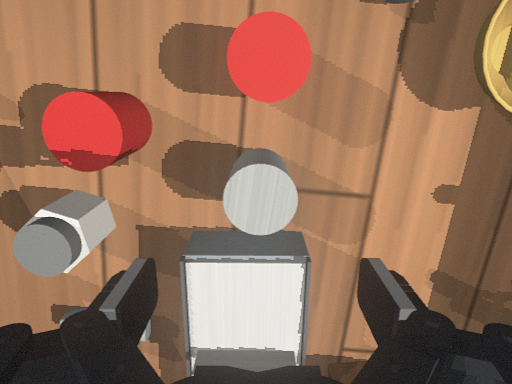

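View pics/s1.png

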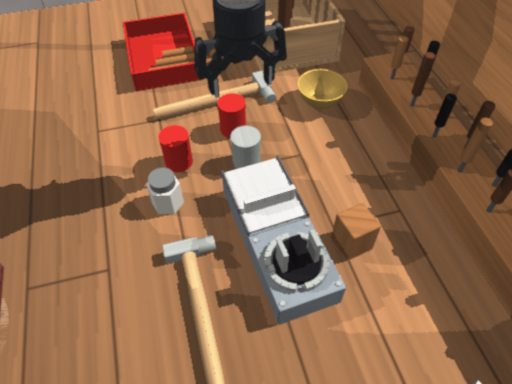

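The tin top is at (260,198) in the wrist picture, and the lid's +y edge runs from about (187,259) to (304,259).

Run:
```python
from h import *; 
s=ctrl.sense(); d=read_camera('wrist'); c=cam(d,s)
T=s['eef_rot'];
for n,uv,z in [('tin',(260,198),.075),('lidL',(187.5,260),.061),('lidR',(304,260),.061),('jar',(48,247),.075),('redB',(269,57),.075),('redA',(83,130),.075)]:
    w=onplane(c,uv,z); print(n,np.round(w,4), 'tool shift',np.round(np.array(T).T@(w-s['tool_pos']),4))
g=cv2.cvtColor(d['color'],cv2.COLOR_RGB2GRAY); print(s['tool_pos'],s['time_s'])
p=np.load('case.npy')
for P in ((-.051,.126),(.051,.126)): 
    cc,ss=np.cos(p[2]),np.sin(p[2]); print(p[0]+cc*P[0]-ss*P[1],p[1]+ss*P[0]+cc*P[1])
```

```text
tin [0.5717 0.2251 0.075 ] tool shift [0.1028 0.0002 0.0016]
lidL [0.5166 0.1612 0.061 ] tool shift [ 0.1173 -0.0587 -0.0587]
lidR [0.6135 0.1699 0.061 ] tool shift [ 0.1167 -0.0584  0.0385]
jar [0.4101 0.1703 0.075 ] tool shift [ 0.1038 -0.0403 -0.1642]
redB [0.5688 0.3229 0.075 ] tool shift [0.1026 0.0979 0.0073]
redA [0.4432 0.2641 0.075 ] tool shift [ 0.1034  0.0502 -0.123 ]
[0.57068188 0.22503238 0.17782114] 0.875
0.5158731243027649 0.1613962537410881
0.6175029988356268 0.17007776296672164
```

Emit:
drive_tool(
  plan=[
    [[0.055,0,0.001],[0,0,0],-1],
    [[0.11,0,0.001],[0,0,0],-1],
    [[0.15,0,0.001],[0,0,0],-1],
    [[0.158,0,0.001],[0,0,0],-1],
    [[0.158,0,0.001],[0,0,0],-0.3],
  ],
)

```text
time_s: 1.55
tool_pos: [0.5752, 0.2248, 0.0248]
eef_rot: [[0.001, -0.084, 0.996], [0.0, 0.996, 0.084], [-1.0, 0.0, 0.001]]
contact_force: [0.5, 0.3, -0.1]
gripper_width: 0.0699
```

Emit:
drive_tool(
  plan=[
    [[0,0,0],[0,0,0],0.0],
    [[0,0,0],[0,0,0],0.5],
    [[0,0,0],[0,0,0],1],
    [[0,0,0],[0,0,0],1],
    [[0,0,0],[0,0,0],1],
  ],
)

```text
time_s: 2.17
tool_pos: [0.5756, 0.2255, 0.0259]
eef_rot: [[0.004, -0.085, 0.996], [0.001, 0.996, 0.085], [-1.0, 0.001, 0.004]]
contact_force: [-0.6, -1.2, 7.8]
gripper_width: 0.0562
```

Emit:
drive_tool(
  plan=[
    [[-0.001,0,0.012],[0,0,0],1],
    [[-0.001,0,0.03],[0,0,0],1],
    [[-0.001,0,0.05],[0,0,0],1],
    [[-0.001,0,0.07],[0,0,0],1],
    [[-0.001,0,0.088],[0,0,0],1],
  ],
)

```text
time_s: 2.8
tool_pos: [0.6623, 0.2333, 0.026]
eef_rot: [[0.0, -0.086, 0.996], [0.001, 0.996, 0.086], [-1.0, 0.001, 0.0]]
contact_force: [-5.6, 0.2, 8.4]
gripper_width: 0.0561
```

Emit:
drive_tool(
  plan=[
    [[0,0,0],[0,0,0],1],
    [[0,0,0],[0,0,0],0.3],
    [[0,0,0],[0,0,0],-0.3],
    [[0,0,0],[0,0,0],-1],
    [[0,0,0],[0,0,0],-1],
  ],
)

```text
time_s: 3.42
tool_pos: [0.6605, 0.2324, 0.0237]
eef_rot: [[-0.002, -0.086, 0.996], [-0.001, 0.996, 0.086], [-1.0, -0.0, -0.002]]
contact_force: [0.0, 0.6, -0.5]
gripper_width: 0.0851
```

Run:
```python
from h import *; 
s=ctrl.sense(); print(s['time_s'],np.round(s['tool_pos'],4),s['gripper_width'],s['contact_force'])
save('side','s2')
```

```text
3.425 [0.6605 0.2324 0.0237] 0.08507890532078576 [ 0.04669819  0.61770565 -0.45527262]
```

View pics/s2.png

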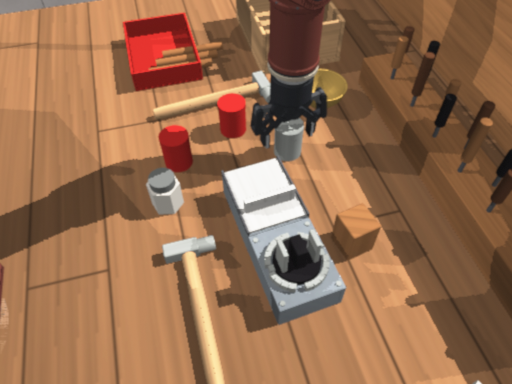

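The tin slid aside and is still upright (289,140). Next I lift and go over the knob.

Emit:
drive_tool(
  plan=[
    [[-0.06,0,0],[0,0,0],-1],
    [[-0.12,0,0],[0,0,0],-1],
    [[-0.165,0,-0.01],[0,0,0],-1],
    [[-0.165,-0.05,-0.03],[0,0,0],-1],
    [[-0.165,-0.1,-0.05],[0,0,0],-1],
  ],
)

```text
time_s: 4.1
tool_pos: [0.6195, 0.128, 0.1895]
eef_rot: [[0.0, -0.087, 0.996], [0.0, 0.996, 0.087], [-1.0, 0.0, 0.0]]
contact_force: [-0.1, -0.4, -0.2]
gripper_width: 0.0856
```

Emit:
drive_tool(
  plan=[
    [[0,-0.06,-0.02],[0,0,0],-1],
    [[0,-0.12,-0.04],[0,0,0],-1],
    [[0,-0.17,-0.048],[0,0,0],-1],
    [[0,-0.17,-0.048],[0,0,0],-1],
  ],
)

```text
time_s: 4.6
tool_pos: [0.5859, -0.0505, 0.1893]
eef_rot: [[-0.001, -0.078, 0.997], [-0.002, 0.997, 0.078], [-1.0, -0.002, -0.001]]
contact_force: [0.3, 1.1, -0.1]
gripper_width: 0.0852
```

Run:
```python
from h import *; 
s=ctrl.sense(); print(s['time_s'],np.round(s['tool_pos'],4),s['gripper_width'],s['contact_force'])
d=save('wrist','w3'); c=cam(d,s)
im=cv2.cvtColor(d['color'],cv2.COLOR_RGB2BGR)
cv2.imwrite('pics/w3b.png',cv2.resize(im[100:370,150:370],None,fx=2.2,fy=2.2,interpolation=cv2.INTER_CUBIC))
p=np.load('case.npy'); cc,ss=np.cos(p[2]),np.sin(p[2])
def W(P): return [p[0]+cc*P[0]-ss*P[1],p[1]+ss*P[0]+cc*P[1],P[2]]
for P in [(0,-.085,.067),(-.03,-.1,.117),(.03,-.1,.117),(-.03,-.07,.117),(.03,-.07,.117),(-.022,-.1,.117),(.022,-.1,.117)]: print(P,np.round(proj(c,W(P)),1))
```

```text
4.6 [ 0.5859 -0.0505  0.1893] 0.08519221109173351 [ 0.29719116  1.07831676 -0.12776846]
(0, -0.085, 0.067) [[257.  183.2]]
(-0.03, -0.1, 0.117) [[212.2 224.9]]
(0.03, -0.1, 0.117) [[302.  224.3]]
(-0.03, -0.07, 0.117) [[210.  181.5]]
(0.03, -0.07, 0.117) [[303.5 180.8]]
(-0.022, -0.1, 0.117) [[224.2 224.8]]
(0.022, -0.1, 0.117) [[290.1 224.4]]
```

View pics/w3b.png

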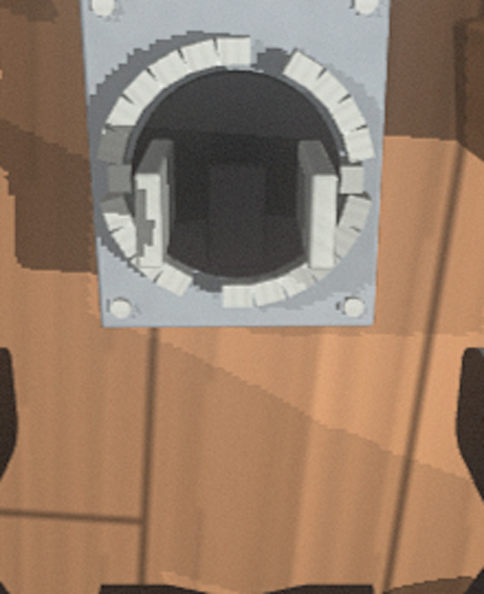

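Run:
```python
from h import *; 
s=ctrl.sense(); T=np.array(s['eef_rot']);print(s['time_s'],np.round(s['tool_pos'],4),np.round(T,3).tolist())
print(T.T@(np.array([.585,-.0425,.076])-s['tool_pos']), s['joints'])
```

```text
4.65 [ 0.5864 -0.047   0.1892] [[-0.001, -0.081, 0.997], [-0.0, 0.997, 0.081], [-1.0, -0.0, -0.001]]
[ 0.11315334  0.0046202  -0.0009084 ] [-0.02343893  0.23504416  0.03237164  1.6780586  -0.00767983  1.2293633
  0.09206956]
```

Emit:
drive_tool(
  plan=[
    [[0.04,0,-0.001],[0,0,0],-1],
    [[0.04,0,-0.001],[0,0,0],-1],
    [[0.04,0,-0.001],[0,0,0],-1],
    [[0.04,0,-0.001],[0,0,0],-1],
  ],
)

```text
time_s: 5.15
tool_pos: [0.5869, -0.0444, 0.1508]
eef_rot: [[0.002, -0.086, 0.996], [0.0, 0.996, 0.086], [-1.0, -0.0, 0.002]]
contact_force: [-0.1, 0.3, 1.3]
gripper_width: 0.0853
```

Run:
```python
from h import *; 
s=ctrl.sense(); print(s['time_s'],np.round(s['tool_pos'],4),np.round(s['eef_rot'],4).tolist())
d=save('wrist','w4'); c=cam(d,s)
im=cv2.cvtColor(d['color'],cv2.COLOR_RGB2BGR)
p=np.load('case.npy'); cc,ss=np.cos(p[2]),np.sin(p[2])
def W(P): return [p[0]+cc*P[0]-ss*P[1],p[1]+ss*P[0]+cc*P[1],P[2]]
for P in [(-.03,-.1,.117),(.03,-.1,.117),(-.03,-.07,.117),(.03,-.07,.117),(-.022,-.1,.117),(.022,-.1,.117)]:
  u=proj(c,W(P))[0]; cv2.circle(im,tuple(int(round(x*16)) for x in u),24,(0,0,255),1,shift=4)
cv2.imwrite('pics/w4b.png',cv2.resize(im[60:330,130:390],None,fx=2.2,fy=2.2,interpolation=cv2.INTER_CUBIC))
```

```text
5.15 [ 0.5869 -0.0444  0.1508] [[0.0019, -0.0861, 0.9963], [0.0001, 0.9963, 0.0861], [-1.0, -0.0001, 0.0019]]
```

View pics/w4b.png

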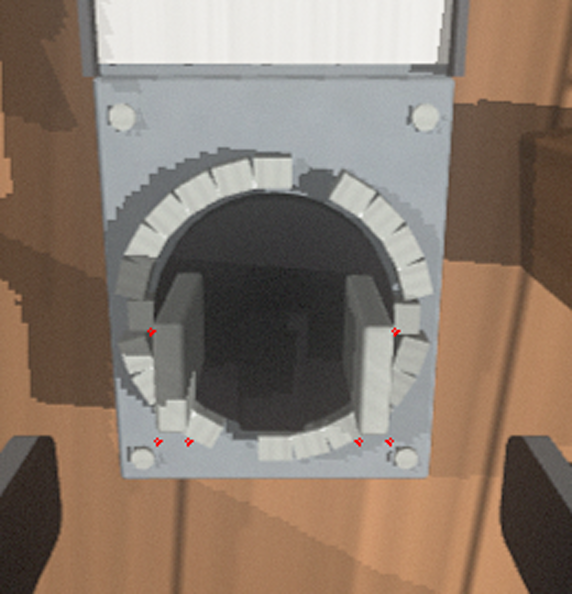

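Emit:
drive_tool(
  plan=[
    [[0.03,0.002,-0.002],[0,0,0],-1],
    [[0.06,0.002,-0.002],[0,0,0],-1],
    [[0.075,0.002,-0.002],[0,0,0],-1],
    [[0.075,0.002,-0.002],[0,0,0],-1],
    [[0.075,0.002,-0.002],[0,0,0],-0.2],
  ],
)

```text
time_s: 5.82
tool_pos: [0.5848, -0.0431, 0.0756]
eef_rot: [[0.002, -0.085, 0.996], [-0.0, 0.996, 0.085], [-1.0, -0.0, 0.002]]
contact_force: [-0.3, -0.2, -0.2]
gripper_width: 0.0701
```

Emit:
drive_tool(
  plan=[
    [[0,0,0],[0,0,0],0.2],
    [[0,0,0],[0,0,0],0.6],
    [[0,0,0],[0,0,0],1],
    [[0,0,0],[0,0,0],1],
    [[0,0,0],[0,0,0],1],
  ],
  force=30,
)

```text
time_s: 6.45
tool_pos: [0.585, -0.0431, 0.0771]
eef_rot: [[0.003, -0.085, 0.996], [0.0, 0.996, 0.085], [-1.0, -0.0, 0.003]]
contact_force: [-5.6, 0.1, 15.8]
gripper_width: 0.0363
```

Run:
```python
from h import *; 
s=ctrl.sense(); print(s['time_s'],np.round(s['tool_pos'],4),np.round(s['eef_rot'],4).tolist(),s['gripper_width'],s['contact_force'],s['wrist_torque'])
save('side','s5')
im=cv2.imread('pics/s5.png'); cv2.imwrite('pics/s5b.png',cv2.resize(im[100:330,200:400],None,fx=2.5,fy=2.5,interpolation=cv2.INTER_CUBIC))
```

```text
6.45 [ 0.585  -0.0431  0.0771] [[0.0029, -0.0852, 0.9964], [0.0001, 0.9964, 0.0852], [-1.0, -0.0001, 0.0029]] 0.036299417493679 [-5.61695951  0.13336444 15.80735088] [ 0.0248116   1.2622539  -0.00472025]
```

View pics/s5b.png

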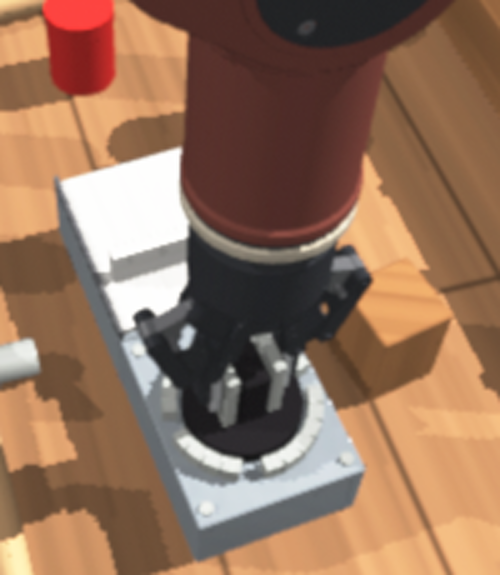

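Both tabs are fully in (36 mm). Next I turn.

Emit:
drive_tool(
  plan=[
    [[-0.001,0,0],[-5,0,0],1],
    [[-0.001,0,0],[-13,0,0],1],
    [[-0.001,0,0],[-22,0,0],1],
    [[-0.001,0,0],[-31,0,0],1],
    [[-0.001,0,0],[-40,0,0],1],
  ],
)

```text
time_s: 7.12
tool_pos: [0.584, -0.0436, 0.0772]
eef_rot: [[0.001, -0.709, 0.705], [-0.001, 0.705, 0.709], [-1.0, -0.001, 0.0]]
contact_force: [-6.4, -0.9, 12.4]
gripper_width: 0.0358
```

Run:
```python
from h import *; 
s=ctrl.sense(); T=np.array(s['eef_rot']);print(s['time_s'],np.round(s['tool_pos'],4),np.degrees(np.arctan2(T[1,2],T[0,2])),s['gripper_width'],s['contact_force'],s['wrist_torque'],s['joints'])
save('side','s6')
im=cv2.imread('pics/s6.png'); cv2.imwrite('pics/s6b.png',cv2.resize(im[100:330,200:400],None,fx=2.5,fy=2.5,interpolation=cv2.INTER_CUBIC))
```

```text
7.125 [ 0.584  -0.0436  0.0772] 45.15851289124308 0.035818809144695284 [-6.44677482 -0.92275114 12.40946566] [-0.23772298  1.61556817 -0.11680171] [ 0.07145034  0.33524173 -0.08730321  1.79485309  0.03453847  1.01231442
  0.75886057]
```

View pics/s6b.png

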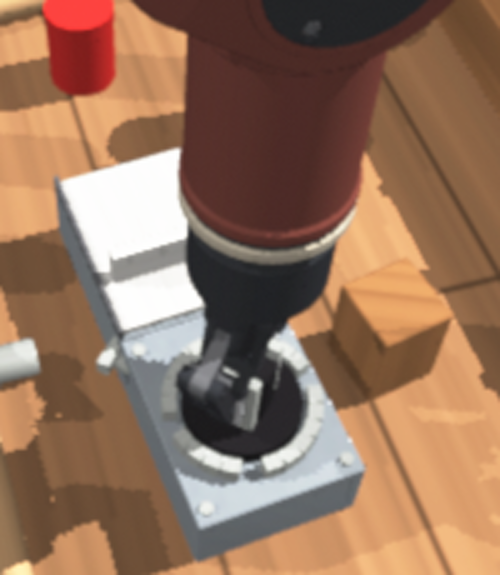

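Emit:
drive_tool(
  plan=[
    [[0,0,0],[-9,0,0],1],
    [[0,0,0],[-18,0,0],1],
    [[0,0,0],[-27,0,0],1],
    [[0,0,0],[-34,0,0],1],
    [[0,0,0],[-36,0,0],1],
  ],
)

```text
time_s: 7.8
tool_pos: [0.5836, -0.0445, 0.0772]
eef_rot: [[-0.0, -0.988, 0.157], [-0.002, 0.157, 0.988], [-1.0, -0.0, -0.002]]
contact_force: [-8.2, -3.5, 13.1]
gripper_width: 0.0358
```

Emit:
drive_tool(
  plan=[
    [[0,0,0],[-0.5,0,0],1],
    [[0,0,0],[-0.5,0,0],1],
  ],
)

```text
time_s: 8.05
tool_pos: [0.5836, -0.0445, 0.0772]
eef_rot: [[-0.0, -0.989, 0.151], [-0.002, 0.151, 0.989], [-1.0, -0.0, -0.002]]
contact_force: [-8.4, -2.6, 13.2]
gripper_width: 0.0362
```

Run:
```python
from h import *; 
s=ctrl.sense(); T=np.array(s['eef_rot']);print(s['time_s'],np.round(s['tool_pos'],4),np.degrees(np.arctan2(T[1,2],T[0,2])),s['gripper_width'],s['contact_force'],s['wrist_torque'])
save('side','s7')
im=cv2.imread('pics/s7.png'); cv2.imwrite('pics/s7b.png',cv2.resize(im[100:330,200:400],None,fx=2.5,fy=2.5,interpolation=cv2.INTER_CUBIC))
```

```text
8.05 [ 0.5836 -0.0445  0.0772] 81.32083919790485 0.03618397726113004 [-8.3703187  -2.62978507 13.22969606] [-0.72237933  1.93747628 -0.09930286]
```

View pics/s7b.png

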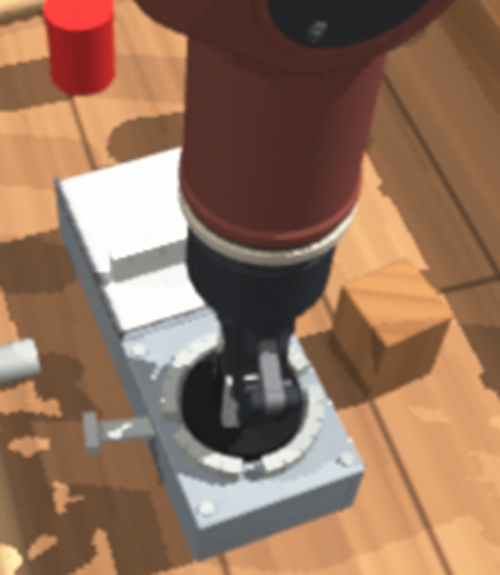

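The bolt has come out on the side and the angle is at the stop. I nudge 1° further, then release.

Emit:
drive_tool(
  plan=[
    [[0,0,0],[-1,0,0],1],
    [[0,0,0],[-1,0,0],0.4],
    [[0,0,0],[-1,0,0],0],
    [[0,0,0],[-1,0,0],-0.6],
    [[0,0,0],[-1,0,0],-1],
  ],
)

```text
time_s: 8.72
tool_pos: [0.5842, -0.0429, 0.0754]
eef_rot: [[0.001, -0.991, 0.132], [0.0, 0.132, 0.991], [-1.0, -0.001, 0.0]]
contact_force: [0.1, 0.5, 0.0]
gripper_width: 0.0769
```

Emit:
drive_tool(
  plan=[
    [[0,0,0],[0,0,0],-1],
    [[-0.03,0,0],[0,0,0],-1],
    [[-0.08,0,0],[0,0,0],-1],
    [[-0.1,0,0],[0,0,0],-1],
    [[-0.1,0,0],[0,0,0],-1],
  ],
)

```text
time_s: 9.35
tool_pos: [0.5852, -0.0428, 0.1773]
eef_rot: [[0.004, -0.991, 0.132], [-0.0, 0.132, 0.991], [-1.0, -0.004, 0.0]]
contact_force: [-1.3, -0.1, -0.3]
gripper_width: 0.0855
```

Run:
```python
from h import *; 
s=ctrl.sense(); T=np.array(s['eef_rot']);print(s['time_s'],np.round(s['tool_pos'],4),np.degrees(np.arctan2(T[1,2],T[0,2])),s['gripper_width'],s['contact_force'])
save('side','s8'); save('wrist','w8')
im=cv2.imread('pics/s8.png'); cv2.imwrite('pics/s8b.png',cv2.resize(im[100:330,200:400],None,fx=2.5,fy=2.5,interpolation=cv2.INTER_CUBIC))
```

```text
9.35 [ 0.5852 -0.0428  0.1773] 82.41840078782606 0.08551346299597777 [-1.29743285 -0.05931151 -0.34579915]
```

View pics/s8b.png

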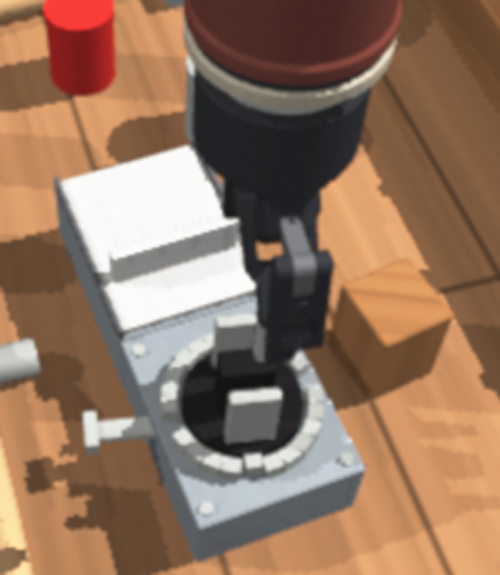

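View pics/w8.png

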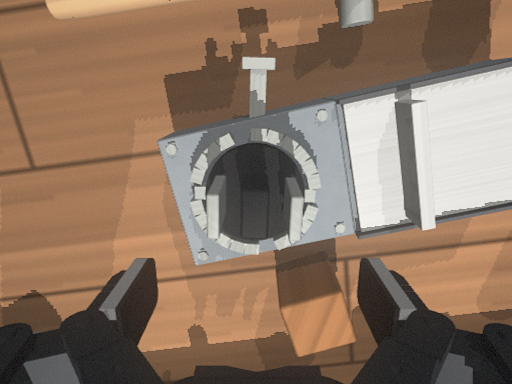

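Run:
```python
import cv2
im=cv2.imread('pics/w8.png'); cv2.imwrite('pics/w8b.png',cv2.resize(im[110:270,180:340],None,fx=3.7,fy=3.7,interpolation=cv2.INTER_CUBIC))
```

```text
(no output)
```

View pics/w8b.png

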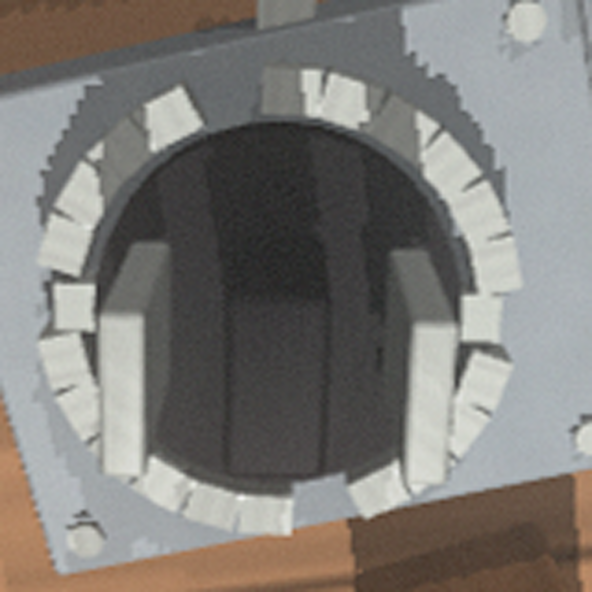

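The tabs are out: outer faces are about 59 mm apart, and the teeth sit in the notches at crop (75,305) and (482,320). Next, the lid: I rotate back, shut the fingers and go behind the lip.

Emit:
drive_tool(
  plan=[
    [[0,0.005,0.02],[10,0,0],-0.5],
    [[0,0.01,0.04],[20,0,0],0.2],
    [[0,0.015,0.06],[30,0,0],1],
    [[0,0.02,0.08],[40,0,0],1],
    [[0,0.02,0.086],[50,0,0],1],
  ],
)

```text
time_s: 10.07
tool_pos: [0.5744, 0.0466, 0.1736]
eef_rot: [[-0.003, -0.533, 0.846], [0.0, 0.846, 0.533], [-1.0, 0.002, -0.002]]
contact_force: [-0.5, -0.4, -0.8]
gripper_width: -0.0
```

Emit:
drive_tool(
  plan=[
    [[0,0,0],[9.5,0,0],1],
    [[0,0,0],[18.5,0,0],1],
    [[0,0,0],[27.5,0,0],1],
    [[0,0,0],[27.5,0,0],1],
    [[0,0,0],[27.5,0,0],1],
  ],
)

```text
time_s: 10.7
tool_pos: [0.5751, 0.0448, 0.1745]
eef_rot: [[-0.001, -0.089, 0.996], [-0.0, 0.996, 0.089], [-1.0, -0.0, -0.001]]
contact_force: [0.7, 1.0, -0.9]
gripper_width: -0.0001
```

Run:
```python
from h import *; 
s=ctrl.sense(); T=np.array(s['eef_rot']);print(s['time_s'],np.round(s['tool_pos'],4),np.degrees(np.arctan2(T[1,2],T[0,2])),s['gripper_width'],s['contact_force'])
print(T.T@(np.array([.577,.045,.072])-s['tool_pos']))
save('side','s9'); save('wrist','w9')
im=cv2.imread('pics/s9.png'); cv2.imwrite('pics/s9b.png',cv2.resize(im[100:330,200:400],None,fx=2.5,fy=2.5,interpolation=cv2.INTER_CUBIC))
```

```text
10.7 [0.5751 0.0448 0.1745] 5.105059444384037 -7.770864706771863e-05 [ 0.65460611  0.96380926 -0.92015253]
[1.02490009e-01 2.94394609e-06 2.06141652e-03]
```

View pics/s9b.png

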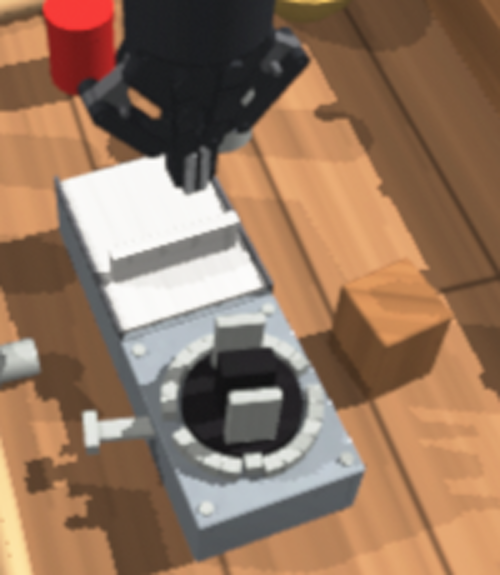

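View pics/w9.png

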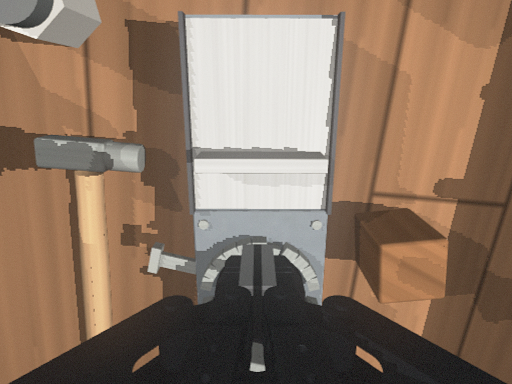

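Emit:
drive_tool(
  plan=[
    [[0.04,-0.001,0.002],[0,0,0],1],
    [[0.08,-0.001,0.002],[0,0,0],1],
    [[0.1,-0.001,0.002],[0,0,0],1],
    [[0.1,-0.001,0.002],[0,0,0],1],
  ],
)

```text
time_s: 11.3
tool_pos: [0.5763, 0.0438, 0.0737]
eef_rot: [[-0.003, -0.087, 0.996], [-0.0, 0.996, 0.087], [-1.0, -0.0, -0.003]]
contact_force: [-0.2, 0.2, 0.3]
gripper_width: -0.0002
```

Run:
```python
from h import *; 
s=ctrl.sense(); T=np.array(s['eef_rot']);print(s['time_s'],np.round(s['tool_pos'],4),s['contact_force'])
save('side','s10'); save('wrist','w10')
im=cv2.imread('pics/s10.png'); cv2.imwrite('pics/s10b.png',cv2.resize(im[100:330,200:400],None,fx=2.5,fy=2.5,interpolation=cv2.INTER_CUBIC))
```

```text
11.3 [0.5763 0.0438 0.0737] [-0.15908807  0.20339231  0.33433278]
```

View pics/s10b.png

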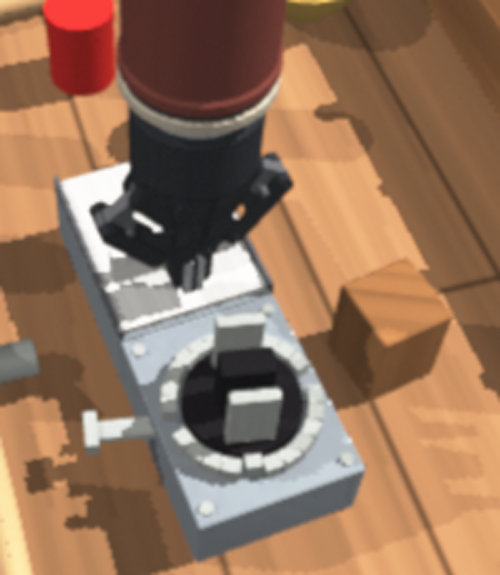

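The fingers are behind the lip. Next I push in modest steps.

Emit:
drive_tool(
  plan=[
    [[0,0.008,0],[0,0,0],1],
    [[0,0.016,0],[0,0,0],1],
    [[0,0.026,0],[0,0,0],1],
    [[0,0.036,0],[0,0,0],1],
    [[0,0.046,0],[0,0,0],1],
  ],
)

```text
time_s: 12.02
tool_pos: [0.5737, 0.0906, 0.0755]
eef_rot: [[0.0, -0.086, 0.996], [-0.0, 0.996, 0.086], [-1.0, -0.0, 0.0]]
contact_force: [1.3, -2.2, 1.5]
gripper_width: 0.0
```

Emit:
drive_tool(
  plan=[
    [[0,0.01,0],[0,0,0],1],
    [[0,0.02,0],[0,0,0],1],
    [[0,0.03,0],[0,0,0],1],
    [[0,0.038,0],[0,0,0],1],
    [[0,0.046,0],[0,0,0],1],
  ],
)

```text
time_s: 12.65
tool_pos: [0.5696, 0.1361, 0.0753]
eef_rot: [[-0.0, -0.085, 0.996], [-0.0, 0.996, 0.085], [-1.0, -0.0, -0.0]]
contact_force: [0.8, -2.7, 2.5]
gripper_width: -0.0002
```

Run:
```python
from h import *; 
s=ctrl.sense(); T=np.array(s['eef_rot']);print(s['time_s'],np.round(s['tool_pos'],4),s['contact_force'])
save('side','s11')
im=cv2.imread('pics/s11.png'); cv2.imwrite('pics/s11b.png',cv2.resize(im[100:330,200:400],None,fx=2.5,fy=2.5,interpolation=cv2.INTER_CUBIC))
```

```text
12.65 [0.5696 0.1361 0.0753] [ 0.78683381 -2.72469137  2.50921527]
```

View pics/s11b.png

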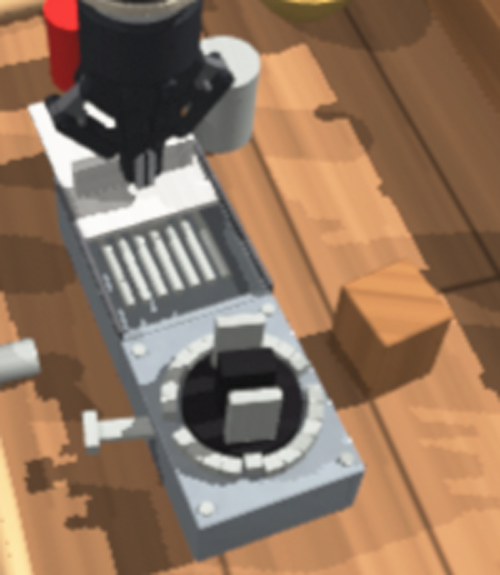

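The lid is moving freely at about 2.7 N. I keep pushing to the stop in small steps.

Emit:
drive_tool(
  plan=[
    [[0,0.003,0],[0,0,0],1],
    [[0,0.006,0],[0,0,0],1],
    [[0,0.009,0],[0,0,0],1],
    [[0,0.009,0],[0,0,0],1],
  ],
)

```text
time_s: 13.2
tool_pos: [0.5687, 0.1445, 0.0751]
eef_rot: [[-0.001, -0.085, 0.996], [-0.0, 0.996, 0.085], [-1.0, -0.0, -0.001]]
contact_force: [0.2, -2.5, 0.9]
gripper_width: 0.0001
```

Emit:
drive_tool(
  plan=[
    [[0,0.002,0],[0,0,0],1],
    [[0,0.004,0],[0,0,0],1],
    [[0,0.004,0],[0,0,0],1],
  ],
)

```text
time_s: 13.58
tool_pos: [0.5687, 0.1447, 0.0752]
eef_rot: [[-0.001, -0.082, 0.997], [-0.004, 0.997, 0.082], [-1.0, -0.004, -0.001]]
contact_force: [-0.8, -13.7, 4.9]
gripper_width: -0.0001
```

The force rose to 13.7 N with no motion, so the lid is at its stop. I back off and lift.

Emit:
drive_tool(
  plan=[
    [[0,-0.01,0],[0,0,0],1],
    [[0,-0.025,0],[0,0,0],1],
    [[-0.05,-0.03,0],[0,0,0],1],
    [[-0.11,-0.06,0],[0,0,0],1],
    [[-0.16,-0.12,0],[0,0,0],1],
  ],
)

```text
time_s: 14.2
tool_pos: [0.5779, 0.0448, 0.2249]
eef_rot: [[0.002, -0.089, 0.996], [0.002, 0.996, 0.089], [-1.0, 0.001, 0.002]]
contact_force: [0.8, -0.6, -0.9]
gripper_width: -0.0
```

Emit:
drive_tool(
  plan=[
    [[-0.04,-0.06,0],[0,0,0],1],
    [[-0.04,-0.12,0],[0,0,0],1],
    [[-0.04,-0.17,0],[0,0,0],1],
    [[-0.04,-0.17,0],[0,0,0],1],
    [[-0.04,-0.17,0],[0,0,0],1],
  ],
)

```text
time_s: 14.82
tool_pos: [0.592, -0.1251, 0.262]
eef_rot: [[-0.0, -0.085, 0.996], [0.001, 0.996, 0.085], [-1.0, 0.001, -0.0]]
contact_force: [0.6, 0.2, -0.1]
gripper_width: 0.0
```

Run:
```python
from h import *; 
s=ctrl.sense(); print(s['time_s'],np.round(s['tool_pos'],4),s['contact_force'])
d=save('side','s12'); c=cam(d); d2=save('scene','sc12')
p=np.load('case.npy');p[1]+=.0015; cc,ss=np.cos(p[2]),np.sin(p[2])
im=cv2.imread('pics/s12.png')
for L,col in ((.09,(0,0,255)),):
  for P in [(-.045,.026+L,.091),(.045,.026+L,.091),(-.051,-.009+L,.061),(.051,-.009+L,.061),(-.051,.126+L,.061),(.051,.126+L,.061)]:
    u=proj(c,[p[0]+cc*P[0]-ss*P[1],p[1]+ss*P[0]+cc*P[1],P[2]])[0]; cv2.circle(im,tuple(int(round(x*16)) for x in u),24,col,1,shift=4)
cv2.imwrite('pics/s12b.png',cv2.resize(im[80:330,140:400],None,fx=2.3,fy=2.3,interpolation=cv2.INTER_CUBIC))
```

```text
14.825 [ 0.592  -0.1251  0.262 ] [ 0.60893834  0.24879335 -0.13788738]
```

View pics/s12b.png

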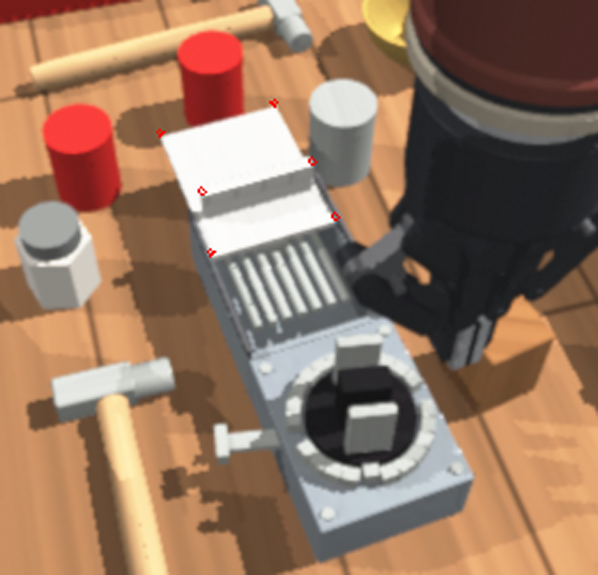

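View pics/sc12.png

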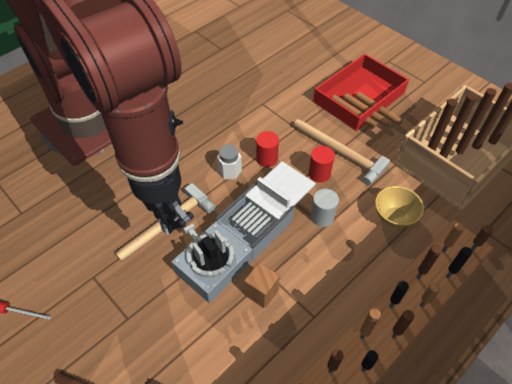

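The lid matches the fully open outline. The tin is upright and clear of it, and the jar, block and hammer are where they were. Handing in.

```bash
python3 -c "
from workcell import close_job; print(close_job())"
```

```text
the job is handed in; nothing more can be done
None
```

The case is open and I handed the job in at about 15 s of the 58 s allowed.

- **Tin:** the grey tin stood in the lid's path. I slid it about 88 mm to the case's +x side, where it stands upright clear of the lid.
- **Knob:** I pinched both tabs fully in (about 36 mm opening) and turned the knob about 76° anticlockwise to its stop. After I let go, the tabs sprang out to about 59 mm, against 60 mm at rest.
- **Lid:** I pushed it by the lip. It slid at about 2.5 N, then stopped moving while the force rose to 13.7 N, so it is at its stop.

**Last checks:**
- The final pictures show the lid at the predicted fully open outline. The match is off by about 2 pixels, within the few millimetres by which the two cameras' case fits disagreed.
- The jar, block, hammer and red tins look unmoved.
- The arm stood clear of everything when I handed in.
- The highest force reading I saw was about 16 N at the wrist.

No check failed.

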